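Load a kitchen spring scale with square steel weights up to its mark

ROBOT

A 6-joint arm with a two-finger parallel gripper is mounted at the origin on a cart in front of the work surface, level with it; the furniture and walls round the work are solid. World frame = base frame: x ahead of the robot, y to its left, z up, the work surface at z = 0. Lengths are in m, angles in rad, forces in N, time in s.
With the tool pointing down it reaches from about 0.3 to 0.875 m from the base axis. Payload 6.4 kg.
Tool frame: the origin (TCP) lies between the finger pads; the fingertips stand 19 mm ahead of it and the grasp point (between the pads) is the TCP (ctrl.tips_ahead is the z of the fingertips in the tool frame, in m); z points along the fingers, y is the line along which they close (so a half turn about z gives the same grasp; the last joint's range is limited). The gripper opens to 85 mm and grips with 20 to 120 N. Pads are 22 mm wide; open, the fingers measure 114 mm over their backs; the gripper's body (76 mm by 85 mm) begins 54 mm behind the grasp point. The pads swing forward as they close: fully open they stand 13 mm farther back than shut.
Start: joints at [-1.5, 0.181, 1.607, -0, 1.354, -0.206], TCP at [0.157, -0.553, 0.25] pointing down, gripper open.
Joint ranges: [-2.99, 2.99], [-0.89, 2.07], [0.3, 2.58], [-1.14, 4.28], [0, 2.63], [-3.12, 3.12]. Speed limits (rad/s): [2.57, 2.57, 3.01, 3.14, 3.14, 3.14].

INTERFACE

Orientations are given as a unit quaternion [w, x, y, z].
In Python, from bench import readout, vision, ctrl gives the robot as it stands.
- The arm moves only by the tool play_rows, never from a script. Its arguments are lists of equal length, an entry for each row: "xyz": the shift along the tool's x, y, z in mm, a list of three; "rot": the turn, a rotation vector about the tool's x, y, z in rad, a list of three; "grip": the opening, from 0 (shut) to 1 (fully open). In form: {"xyz": [[x, y, z], ...], "rot": [[rx, ry, rz], ...], "grip": [grip, ...]}. A call has exactly 10 rows; each row is the pose to reach, as a shift and turn from the pose commanded when the call began, along the tool's axes at that moment; what a row does not reach only later rows make up. A row lasts 1/8 s, in which the tool goes at most 62.5 mm and 10.7 degrees, less where a joint would pass 70% of its speed; a pose out of reach is approached as far as the arm can. A call with a gripper value outside its range is refused whole. The fingers move at their own pace and stop on an object; the grip force is fixed at half the most. Time passes only in rows, so rows that repeat a pose let the fingers close, or fill a call up. It gives the time, the measured TCP pose, the force, the opening and the grip force at its end, in the units of the state.
- readout.get_obs(): the state, without advancing time (a new reading comes with each control period).
- vision.camera(name): name is "scene" or "top" or "wrist"; returns a dict with "color" (400x640x3 uint8, red, green, blue), "depth" (400x640 float32, m along the optical axis (not along the pixel's ray), 0 where there is no reading), "camera_matrix" (3x3 intrinsics, pixels), "extrinsics" (4x4, takes a point from camera to world coordinates); the wrist camera has in their place "hand_eye" (4x4, takes a point from camera to tool coordinates, whose origin is the TCP and whose axes are the flange's). Camera axes: x right, y down, z forward; pixel columns grow to the right and rows downward; lengths in m; the calibration is good to about 2 mm. A picture is of the moment at which its call begins: read the wrist's pose just before it.
- ctrl.hand_in(): hands the job in; it is judged then, once.
The state is a dict: "time_s": time; "q": joint angles; "dq": joint speeds; "joint_efforts": joint torques, N m; "eef_pos": TCP position; "eef_rot": TCP orientation; "wrist_force": force on the tool from outside, world axes, zero at the start; "torque": the same for the moment, N m; "opening": opening from 0.0 (shut) to 1.0 (fully open); "grasp_force": force on a finger pad.
Only numpy, scipy, OpenCV 4.12 (cv2) and the standard library are available. Lean on these libraries where they do the work, as an engineer would, in place of code of your own. Each camera call takes 0.05 s, during which the arm holds its last target. There are 200 camera calls.

TASK

Bring the spring scale to its set load: take square steel weights from the chopping board and thread them, one after another, over the upright post on the scale's tray until the pointer at the side of the tray rests between the two prongs of the black fork. The post can stand several millimetres off the middle of the tray, so feel for it with light pressure and do not push hard on the scale. Let the threaded weights lie flat in a stack, leave the weights that are not needed on the board, and do not disturb the other things.

Things in the scene. Friction and masses are not known exactly. Their poses are not given: they have to be found in the camera images.
- weight_a_mid (a point): centre (half-way up) of a loose plain steel weight like a square nut, 46 x 46 mm and 16 mm tall (z) with the four 1 mm feet under it, sides along its x and y, with a 12.5 mm square hole (sides along x and y) through its middle along z; lies flat on the chopping board. Each weighs about 0.22 kg (0.19 to 0.25, hidden) and sinks the tray by 6 to 8.1 mm
- weight_b_mid (a point): centre (half-way up) of a loose plain steel weight like a square nut, 46 x 46 mm and 16 mm tall (z) with the four 1 mm feet under it, sides along its x and y, with a 12.5 mm square hole (sides along x and y) through its middle along z; lies flat on the chopping board. Each weighs about 0.22 kg (0.19 to 0.25, hidden) and sinks the tray by 6 to 8.1 mm
- weight_c_mid (a point): centre (half-way up) of a loose plain steel weight like a square nut, 46 x 46 mm and 16 mm tall (z) with the four 1 mm feet under it, sides along its x and y, with a 12.5 mm square hole (sides along x and y) through its middle along z; lies flat on the chopping board. Each weighs about 0.22 kg (0.19 to 0.25, hidden) and sinks the tray by 6 to 8.1 mm
- weight_d_mid (a point): centre (half-way up) of a loose plain steel weight like a square nut, 46 x 46 mm and 16 mm tall (z) with the four 1 mm feet under it, sides along its x and y, with a 12.5 mm square hole (sides along x and y) through its middle along z; lies flat on the chopping board. Each weighs about 0.22 kg (0.19 to 0.25, hidden) and sinks the tray by 6 to 8.1 mm
- board: fixed striped wooden chopping board, 210 x 330 x 22 mm (x, y, z), origin at the middle of its underside; the weights lie on its top, about 104 mm apart along its x and 170 mm along its y
- tray: round flat steel tray of the spring scale, 128 mm across; origin at the centre of its upper face, 100 mm above the worktop when empty, z up. It only sinks straight down, on a soft spring of 300 N/m, at most 44 mm, and springs back. Pushed down by more than 38 mm (weights, about 2.2 N each, and hand together 11 N) it is overloaded and the job has failed, as it has after any knock or push over 25 N on tray or post
- post_nominal (a point): point on the tray's axis 60 mm above its face, level with the top of the post. The post (smooth upright steel, 10 mm thick, 60 mm tall, flat top) really stands 4 to 7 mm off this axis, on a side that is not given; it does not shift under light side forces. When a weight pressed lightly on its top slides over it, the tray springs up through the hole
- scale: fixed foot of the scale, white, round, 148 mm across and 50 mm tall, origin at the centre of its underside, under the tray's centre; a thin column 123 mm tall stands 98 mm from the centre on its -y side (the robot's right) and carries the fork
- pointer (a point): tip of the thin pointer on the tray's rim, at its -y side, 3 mm below the tray's face and 96 mm from its centre; it sinks with the tray
- mark (a point): middle of the gap of the black fork on the scale's column: two prongs, one above the other, 10 mm clear between them; the gap's middle starts 15 to 23.5 mm below the pointer, which needs two or three weights. Fixed during the work
- tealight: fixed bystander: tea light, 38 mm across, 15 mm tall, at the middle of the board between the weights; origin at its underside
- timer: bystander: round kitchen timer, 65 mm across, 52 mm tall, origin at its underside
- jar_a: bystander: spice jar with a dark cap, 41 mm across, 105 mm tall, origin at its underside
- jar_b: bystander: spice jar with a dark cap, 41 mm across, 105 mm tall, origin at its underside
- peppermill: fixed bystander: dark wooden pepper mill, 58 mm across, 160 mm tall, origin at its underside
- bowl: fixed bystander: small bowl, 120 mm across, 61 mm tall, origin at its underside
Things that resemble listed ones, but are neither listed nor needed, are in the scene too. Leave any orange or turquoise look-alike of the part that bears weight_a_mid alone.

How it is judged:
By the outcome, as a careful person would: the job done as asked, in the order asked, and still so for the second after the job is handed in, with the robot touching nothing.
It also fails if it takes over 72 s, if anything falls off the work surface, if the arm or the gripper's body presses on something with over 40 N, if the wrist force passes 120 N, or if a joint passes its speed limit or range.

## Working session

There is one attempt and no reset: what is moved stays moved. The work goes in short steps, Python scripts to look and compute and a tool call to move; the robot and the scene stay as the last step left them, time stands still between calls to the robot, and variables do not carry over. Pictures are saved under pics/ and viewed, at most 13 in all, crops included, and the job is handed in when it is done.

Besides the shell and the picture viewer there is one more tool, called after "Request:" by a JSON object that holds its "method" and its "body", one argument or row to a line. play_rows: Moves the arm, as the interface text tells. Its arguments: {"type":"object","properties":{"xyz":{"type":"array","items":{"type":"array","items":{"type":"number"}}},"rot":{"type":"array","items":{"type":"array","items":{"type":"number"}}},"grip":{"type":"array","items":{"type":"number"}}},"required":["xyz","rot","grip"]}

```bash
mkdir -p pics; cat > h.py <<'E'
import numpy as np,cv2
from bench import readout,vision,ctrl
from scipy.spatial.transform import Rotation as R
def T():
    o=readout.get_obs();q=np.array(o['eef_rot']);M=np.eye(4);M[:3,:3]=R.from_quat(q[[1,2,3,0]]).as_matrix();M[:3,3]=o['eef_pos'];return M
def cam(n):
    t=T();c=vision.camera(n);c['E']=t@c['hand_eye'] if n=='wrist' else c['extrinsics'];return c
def save(c,f): cv2.imwrite('pics/'+f,c['color'][:,:,::-1])
def cloud(c):
    K=np.array(c['camera_matrix']);d=c['depth'];v,u=np.mgrid[:400,:640]
    P=np.stack([(u-K[0,2])/K[0,0]*d,(v-K[1,2])/K[1,1]*d,d],-1)
    return P@c['E'][:3,:3].T+c['E'][:3,3]
def pt(c,u,v,z):
    K=np.array(c['camera_matrix']);r=c['E'][:3,:3]@np.array([(u-K[0,2])/K[0,0],(v-K[1,2])/K[1,1],1]);o=c['E'][:3,3]
    return o+r*(z-o[2])/r[2]
def px(c,p):
    K=np.array(c['camera_matrix']);q=np.linalg.inv(c['E'])@np.append(p,1);return (K@(q[:3]/q[2]))[:2]
E
python3 - <<'E'
from h import *
a=cam('top');b=cam('scene');np.savez('pics/t0.npz',**a);np.savez('pics/s0.npz',**b)
save(a,'top0.png');save(b,'scene0.png')
print(readout.get_obs());print(a['camera_matrix'],a['E'],b['E']);print(vision.camera('wrist')['hand_eye'])
E
```

```text
{'time_s': 0.1, 'q': array([-1.50030129e+00,  1.81509410e-01,  1.60791881e+00, -5.51449158e-06,
        1.35377441e+00, -2.06277226e-01]), 'dq': array([-0.00090376, -0.00213821, -0.00233157,  0.00109571,  0.00303331,
       -0.00050973]), 'joint_efforts': array([ 9.46581313e-04, -4.45878983e+01, -3.52237451e+01, -9.14387192e-05,
        4.15385075e-03, -2.09667569e-06]), 'eef_pos': array([ 0.1571142 , -0.55263249,  0.249445  ]), 'eef_rot': array([-8.03312667e-04,  9.90439508e-01,  1.37945400e-01,  5.19234169e-05]), 'wrist_force': array([-0.22232381,  0.13026983, -0.02129995]), 'torque': array([-0.00930273,  0.03296469, -0.04078808]), 'grasp_force': 0.0, 'opening': 1.0009604764397226}
[[425.43273746   0.         309.80825345]
 [  0.         425.43273746 205.14581285]
 [  0.           0.           1.        ]] [[-5.00126915e-01 -8.37115854e-01  2.21608022e-01  2.29924408e-01]
 [-8.65951187e-01  4.83097045e-01 -1.29405512e-01  1.19284412e-01]
 [ 1.26922494e-03 -2.56620909e-01 -9.66511303e-01  1.42691776e+00]
 [ 0.00000000e+00  0.00000000e+00  0.00000000e+00  1.00000000e+00]] [[-0.42649913 -0.58166733  0.69264826 -0.4179536 ]
 [-0.90437489  0.26213414 -0.33673691  0.39907042]
 [ 0.0143021  -0.77003169 -0.63784531  0.96986836]
 [ 0.          0.          0.          1.        ]]
[[ 5.97179223e-04 -9.64362269e-01 -2.64584689e-01  6.75289512e-02]
 [ 9.99999798e-01  6.33186193e-04 -5.08032844e-05 -1.14565199e-04]
 [ 2.16524143e-04 -2.64584605e-01  9.64362452e-01 -1.25308678e-01]
 [ 0.00000000e+00  0.00000000e+00  0.00000000e+00  1.00000000e+00]]
```

View pics/top0.png

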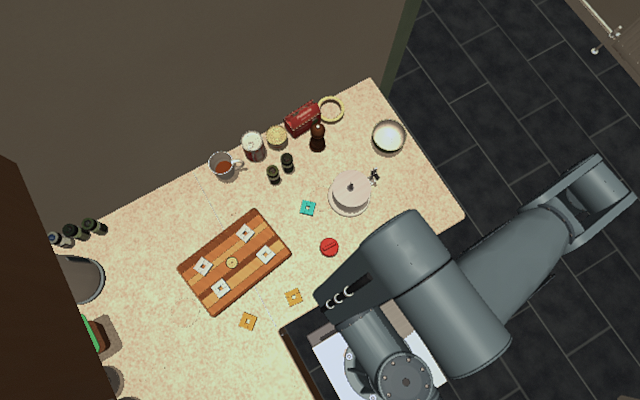

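View pics/scene0.png

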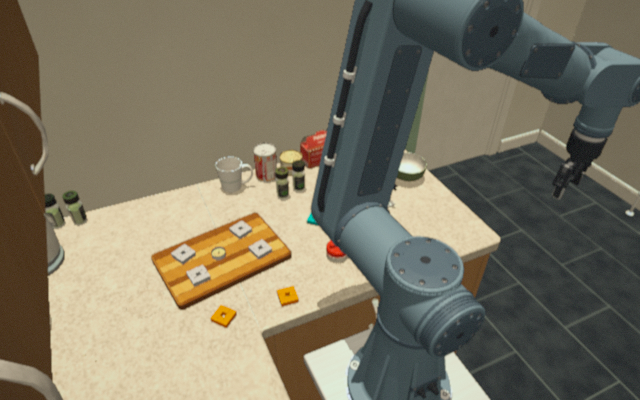

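The top view shows four weights near (202,267), (246,232), (265,254) and (220,289), and the tray near (350,192) with its post and the fork near (374,178). I'll turn these into world poses next.

```bash
python3 - <<'E'
from h import *
c=dict(np.load('pics/t0.npz'));P=cloud(c);col=c['color'].astype(int)
g=(col.max(-1)-col.min(-1)<40)&(P[...,2]>.028)&(P[...,2]<.05)
for u,v in [(202,267),(246,232),(265,254),(220,289)]:
    m=np.zeros_like(g);m[v-16:v+17,u-16:u+17]=1;m&=g
    vs,us=np.nonzero(m)
    Q=np.array([pt(c,a,b,.038)[:2] for a,b in zip(us,vs)])
    r=cv2.minAreaRect((Q*1000).astype(np.float32));print(m.sum(),np.round(Q.mean(0),4),r,np.median(P[m][:,2]))
m=(np.abs(P[...,2]-.1)<.008);m[:, :320]=0;m[:,385:]=0;m[:160]=0;m[225:]=0
vs,us=np.nonzero(m);Q=np.array([pt(c,a,b,.1)[:2] for a,b in zip(us,vs)])
print('tray',m.sum(),cv2.minEnclosingCircle((Q*1000).astype(np.float32)),Q.mean(0),np.median(P[m][:,2]))
m=(P[...,2]>.14)&(P[...,2]<.18);m[:, :320]=0;m[:,366:]=0;m[:160]=0;m[225:]=0
vs,us=np.nonzero(m);print('post',len(us),us.mean(),vs.mean(),pt(c,us.mean(),vs.mean(),.16),P[m].mean(0))
i=cv2.resize(c['color'][140:240,290:410,::-1],None,fx=6,fy=6,interpolation=2);cv2.imwrite('pics/tc.png',i[:600])
E
```

```text
185 [0.5424 0.3377] ((522.2841796875, 326.34820556640625), (96.62567138671875, 44.63039779663086), 27.615556716918945) 0.035220613243028165
178 [0.5728 0.1687] ((547.799072265625, 161.47769165039062), (101.0052261352539, 44.104034423828125), 15.795675277709961) 0.03576388621543236
184 [0.478  0.1443] ((503.3507080078125, 151.5121307373047), (99.50531768798828, 43.63249969482422), 15.725420951843262) 0.03592305791551331
199 [0.4558 0.3209] ((477.70806884765625, 324.1708068847656), (95.21090698242188, 45.50815200805664), 9.02755355834961) 0.03557110622277038
tray 1127 ((517.1541137695312, -221.6554718017578), 81.87943267822266) [ 0.51601732 -0.20389169] 0.0983272860398201
post 13 351.0769230769231 183.0 [ 0.51795587 -0.19783889  0.16      ] [ 0.51911584 -0.19912404  0.15483691]
```

View pics/tc.png

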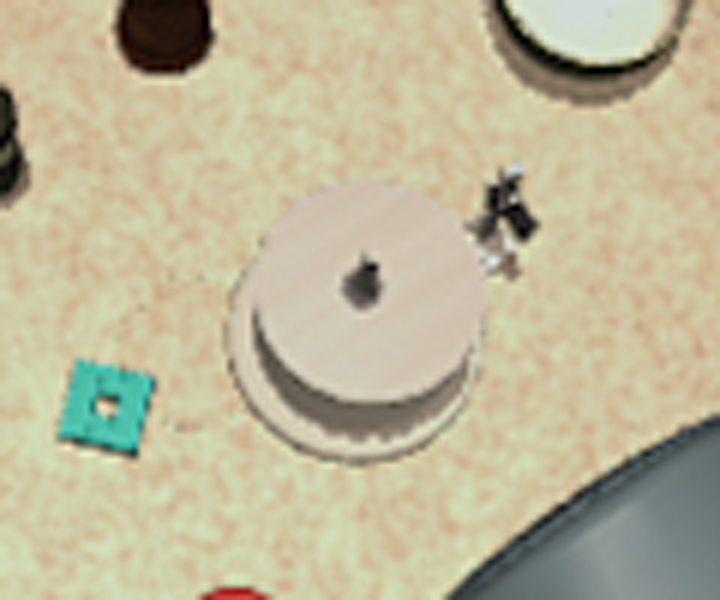

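Request:
{"method": "play_rows", "body": {
  "xyz": [
    [50,-25,-20],
    [105,-52,-40],
    [160,-78,-60],
    [215,-105,-80],
    [270,-132,-80],
    [325,-159,-80],
    [380,-186,-80],
    [430,-210,-80],
    [470,-230,-80],
    [470,-230,-80]
  ],
  "rot": [
    [0,0,0],
    [0,0,0],
    [0,0,0],
    [0,0,0],
    [0,0,0],
    [0,0,0],
    [0,0,0],
    [0,0,0],
    [0,0,0],
    [0,0,0]
  ],
  "grip": [1,1,1,1,1,1,1,1,1,1]
}}

```text
time_s: 1.4
eef_pos: [0.5479, -0.2009, 0.3296]
eef_rot: [-0.001, 0.99, 0.14, -0.0]
wrist_force: [0.2, 0.1, -0.7]
opening: 1.0
grasp_force: 0.0
```

```bash
python3 - <<'E'
from h import *
c=cam('wrist');np.savez('pics/w1.npz',**c);save(c,'w1.png');print(T().round(4),ctrl.tips_ahead,readout.get_obs()['wrist_force'])
E
```

```text
[[ 9.611e-01  2.760e-01 -1.200e-03  5.468e-01]
 [ 2.760e-01 -9.611e-01  5.000e-04 -2.022e-01]
 [-1.000e-03 -8.000e-04 -1.000e+00  3.296e-01]
 [ 0.000e+00  0.000e+00  0.000e+00  1.000e+00]] 0.019 [-0.38228588  0.08669324  0.47171183]
```

View pics/w1.png

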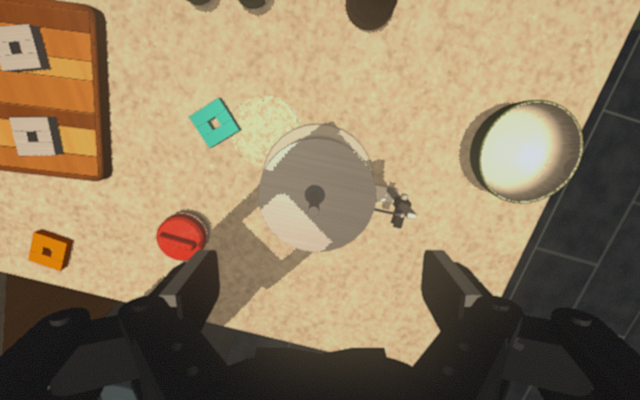

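The wrist view shows the tray circle near (318,192), the round post top near (315,194), the pointer and fork near (390-410,210), and two board weights near (35,136) and (17,48). I'll fit the tray and post from this view.

```bash
python3 - <<'E'
from h import *
c=dict(np.load('pics/w1.npz'));P=cloud(c);d=c['depth']
z=P[...,2];v,u=np.mgrid[:400,:640];box=(u>250)&(u<385)&(v>115)&(v<255)
m=box&(abs(z-.1)<.01);m=cv2.morphologyEx(m.astype(np.uint8),cv2.MORPH_OPEN,np.ones((9,9)))
h=max(cv2.findContours(m,0,1)[0],key=cv2.contourArea)[:,0]
Q=np.array([pt(c,a,b,.1)[:2] for a,b in h]);A=np.c_[2*Q,np.ones(len(Q))];s=np.linalg.lstsq(A,(Q**2).sum(1),rcond=None)[0]
print('tray',s[:2],np.sqrt(s[2]+s[0]**2+s[1]**2),'medz',np.median(z[m>0]))
m=box&(z>.145)&(z<.18);print('post',m.sum(),u[m].mean(),v[m].mean(),pt(c,u[m].mean(),v[m].mean(),.16),P[m].mean(0))
m=box&(z>.115)&(z<.18);print('postall',m.sum(),P[m].mean(0))
i=cv2.resize(c['color'][150:250,270:430,::-1],None,fx=5,fy=5,interpolation=2)
w=cv2.resize(c['color'][0:190,0:120,::-1],None,fx=3,fy=3,interpolation=2)
o=np.zeros((600,800,3),np.uint8);o[:500]=i;cv2.imwrite('pics/w1c.png',i)
E
```

```text
tray [ 0.51854895 -0.2056567 ] 0.062008708953082275 medz 0.10193172990333438
post 138 313.8985507246377 209.05072463768116 [ 0.52333098 -0.20179416  0.16      ] [ 0.52298096 -0.20187239  0.1587272 ]
postall 214 [ 0.52375503 -0.20179972  0.14885071]
```

View pics/w1c.png

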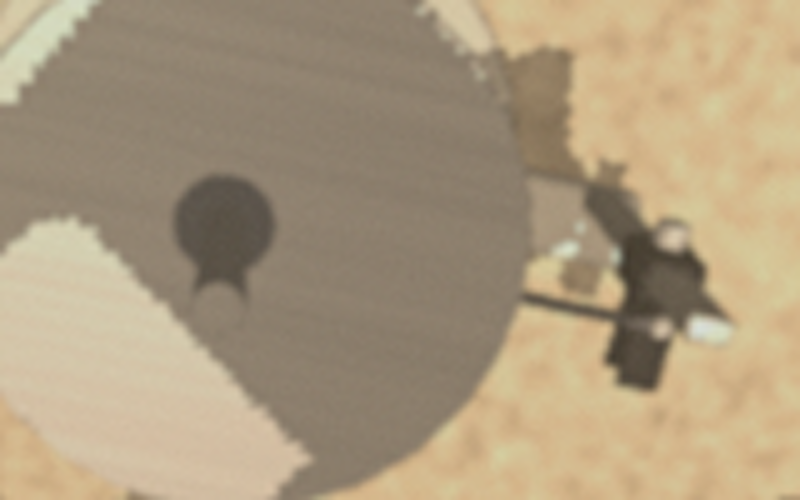

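```bash
python3 - <<'E'
from h import *
c=dict(np.load('pics/w1.npz'));P=cloud(c);z=P[...,2]
print('disc',pt(c,314.8,194.4,.1),'top',pt(c,313.8,211.5,.16), z[188:202:4,305:326:4].round(3), z[206:216:2,309:320:2].round(3))
for p in [(.5233,-.2018,.16),(.5233,-.2018,.1),(.5185,-.2056,.1)]:print(px(c,p))
s=c['camera_matrix'];print('ptr',pt(c,270+620/5,150+318/5,.097))
# weights
col=c['color'].astype(int)
v,u=np.mgrid[:400,:640]
for a,b in [(35,136),(17,48)]:
    m=(abs(u-a)<32)&(abs(v-b)<30)&(z>.030)&(z<.05)&(col.max(-1)-col.min(-1)<35)&(col.sum(-1)>240)
    m=cv2.morphologyEx(m.astype(np.uint8),cv2.MORPH_OPEN,np.ones((5,5)))
    h=max(cv2.findContours(m,0,1)[0],key=cv2.contourArea)[:,0]
    Q=np.array([pt(c,i,j,.038)[:2] for i,j in h]);print(cv2.minAreaRect((Q*1000).astype(np.float32)))
E
```

```text
disc [ 0.52135344 -0.20219404  0.1       ] top [ 0.52105943 -0.20234686  0.16      ] [[0.103 0.104 0.103 0.103 0.101 0.102]
 [0.103 0.101 0.107 0.106 0.103 0.102]
 [0.101 0.103 0.124 0.122 0.102 0.101]
 [0.102 0.103 0.139 0.137 0.103 0.102]] [[0.15  0.157 0.161 0.16  0.157 0.147]
 [0.158 0.163 0.163 0.162 0.161 0.154]
 [0.163 0.161 0.162 0.162 0.161 0.159]
 [0.162 0.161 0.163 0.162 0.161 0.1  ]
 [0.103 0.163 0.162 0.161 0.162 0.101]]
[313.89541172 209.08370201]
[314.94342662 192.62769102]
[317.09857786 197.68997375]
ptr [ 0.52386897 -0.29264286  0.097     ]Traceback (most recent call last):
  File "<stdin>", line 12, in <module>
ValueError: max() iterable argument is empty
```

Request:
{"method": "play_rows", "body": {
  "xyz": [
    [18,-60,0],
    [35,-119,0],
    [52,-178,0],
    [69,-237,0],
    [86,-296,0],
    [103,-355,0],
    [118,-405,0],
    [126,-429,0],
    [126,-429,0],
    [126,-429,0]
  ],
  "rot": [
    [0,0,0],
    [0,0,0],
    [0,0,0],
    [0,0,0],
    [0,0,0],
    [0,0,0],
    [0,0,0],
    [0,0,0],
    [0,0,0],
    [0,0,0]
  ],
  "grip": [1,1,1,1,1,1,1,1,1,1]
}}

```text
time_s: 2.7
eef_pos: [0.5505, 0.2421, 0.3301]
eef_rot: [0.0, 0.991, 0.137, -0.0]
wrist_force: [-0.8, -0.7, 0.1]
opening: 0.998
grasp_force: 0.0
```

```bash
python3 - <<'E'
from h import *
c=cam('wrist');np.savez('pics/w2.npz',**c);save(c,'w2.png');print(T().round(4))
for p in [(.542,.338),(.573,.169),(.478,.144),(.456,.321)]: print(px(c,(*p,.038)))
E
```

```text
[[ 9.625e-01  2.714e-01 -2.000e-04  5.506e-01]
 [ 2.714e-01 -9.625e-01 -5.000e-04  2.419e-01]
 [-3.000e-04  5.000e-04 -1.000e+00  3.303e-01]
 [ 0.000e+00  0.000e+00  0.000e+00  1.000e+00]]
[242.78095635 146.79026765]
[381.77698381 159.95412079]
[376.77428319 234.22108161]
[241.38374699 214.64711011]
```

View pics/w2.png

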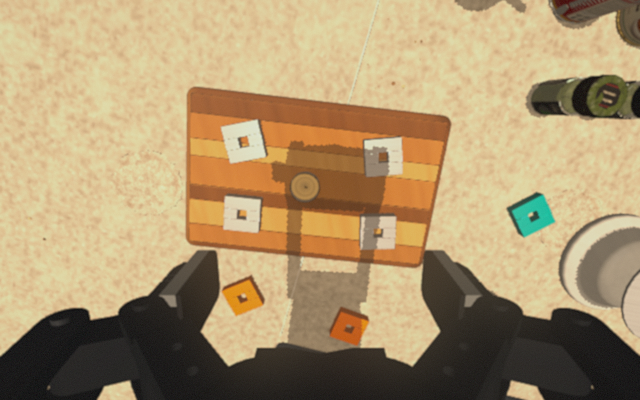

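All four weights are visible, at (243,141), (383,157), (378,232) and (242,214). I'll fit the outlines.

```bash
python3 - <<'E'
from h import *
c=dict(np.load('pics/w2.npz'));hsv=cv2.cvtColor(c['color'],cv2.COLOR_RGB2HSV);M=T()
v,u=np.mgrid[:400,:640]
for a,b in [(243,141),(383,157),(378,232),(242,214)]:
    m=(abs(u-a)<30)&(abs(v-b)<30)&(hsv[...,1]<75)
    m=cv2.morphologyEx(m.astype(np.uint8),cv2.MORPH_OPEN,np.ones((5,5)))
    h=max(cv2.findContours(m,0,1)[0],key=cv2.contourArea)[:,0]
    Q=np.array([pt(c,i,j,.038)[:2] for i,j in h]);r=cv2.minAreaRect((Q*1000).astype(np.float32))
    d=np.array([*r[0],0])/1000-[*M[:2,3],0];yaw=(r[2]+45)%90-45
    print(np.round(r[0],1),np.round(r[1],1),'yaw',round(yaw,1),'tool shift mm',(M[:3,:3].T@d*1000).round(1)[:2])
print('tool yaw',np.degrees(np.arctan2(M[1,0],M[0,0])))
E
```

```text
[548.7 338.2] [45.8 47.3] yaw 26.7 tool shift mm [ 24.3 -93.1]
[577.4 169.5] [45.8 45.6] yaw 19.4 tool shift mm [ 6.1 76.9]
[481.2 144.7] [46.4 44.8] yaw 17.6 tool shift mm [-93.2  74.8]
[457.9 320.4] [46.6 45.9] yaw 9.2 tool shift mm [ -67.9 -100.7]
tool yaw 15.746787983006028
```

Request:
{"method": "play_rows", "body": {
  "xyz": [
    [6,40,30],
    [6,77,70],
    [6,77,120],
    [6,77,170],
    [6,77,220],
    [6,77,260],
    [6,77,278],
    [6,77,287],
    [6,77,287],
    [6,77,287]
  ],
  "rot": [
    [0,0,-0.03],
    [0,0,-0.064],
    [0,0,-0.064],
    [0,0,-0.064],
    [0,0,-0.064],
    [0,0,-0.064],
    [0,0,-0.064],
    [0,0,-0.064],
    [0,0,-0.064],
    [0,0,-0.064]
  ],
  "grip": [1,1,1,1,1,1,1,1,1,1]
}}

```text
time_s: 4.0
eef_pos: [0.5785, 0.1713, 0.045]
eef_rot: [0.0, 0.986, 0.17, 0.001]
wrist_force: [-0.5, -0.8, 0.3]
opening: 1.001
grasp_force: 0.0
```

Request:
{"method": "play_rows", "body": {
  "xyz": [
    [0,0,0],
    [0,0,0],
    [0,0,0],
    [0,0,0],
    [0,0,0],
    [0,0,0],
    [0,0,0],
    [0,0,-10],
    [0,0,-40],
    [0,0,-80]
  ],
  "rot": [
    [0,0,0],
    [0,0,0],
    [0,0,0],
    [0,0,0],
    [0,0,0],
    [0,0,0],
    [0,0,0],
    [0,0,0],
    [0,0,0],
    [0,0,0]
  ],
  "grip": [0.4,0.3,0.3,0.3,0.3,0.3,0.3,0.3,0.3,0.3]
}}

```text
time_s: 5.25
eef_pos: [0.5755, 0.171, 0.1226]
eef_rot: [-0.0, 0.986, 0.17, -0.002]
wrist_force: [0.6, 0.7, -2.1]
opening: 0.519
grasp_force: 62.0
```

```bash
python3 - <<'E'
from h import *
c=cam('wrist');np.savez('pics/w3.npz',**c);save(c,'w3.png');print(T().round(4),readout.get_obs()['wrist_force'])
M=T();hi=np.linalg.inv(M)
P=cloud(c)@hi[:3,:3].T+hi[:3,3]
m=(abs(P[...,0])<.04)&(abs(P[...,1])<.02)&(P[...,2]>-.01)&(P[...,2]<.04);Q=P[m]*1000
print(len(Q),np.percentile(Q,[1,5,50,95,99],axis=0).round(1))
E
```

```text
[[ 9.424e-01  3.345e-01  5.800e-03  5.794e-01]
 [ 3.345e-01 -9.424e-01  4.000e-04  1.715e-01]
 [ 5.600e-03  1.600e-03 -1.000e+00  1.295e-01]
 [ 0.000e+00  0.000e+00  0.000e+00  1.000e+00]] [3.90159443 0.86165173 2.53971441]
9747 [[-27.1 -19.6  10.9]
 [-24.8 -18.1  11.3]
 [ -1.1   0.   12.4]
 [ 17.8  18.1  21. ]
 [ 18.   19.6  25.1]]
```

View pics/w3.png

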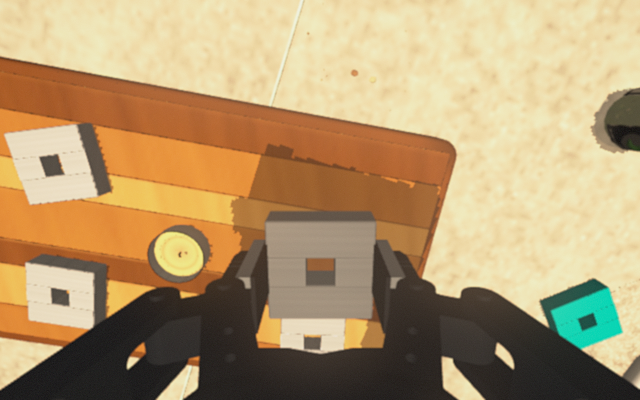

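```bash
cat >> h.py <<'E'
def held(c):
    M=T();H=np.array(c['hand_eye']);K=np.array(c['camera_matrix']);d=c['depth'];v,u=np.mgrid[:400,:640]
    P=np.stack([(u-K[0,2])/K[0,0]*d,(v-K[1,2])/K[1,1]*d,d],-1)@H[:3,:3].T+H[:3,3]
    m=(abs(P[...,1])<.021)&(P[...,0]>-.03)&(P[...,0]<.025)&(P[...,2]>.002)&(P[...,2]<.018)
    Q=P[m]*1000;A=np.c_[Q[:,:2],np.ones(len(Q))];s=np.linalg.lstsq(A,Q[:,2],rcond=None)[0]
    for _ in range(5):
        k=abs(A@s-Q[:,2])<1.5;s=np.linalg.lstsq(A[k],Q[k,2],rcond=None)[0]
    F=Q[k];mm=np.zeros(m.shape,np.uint8);mm[m]=k;mm[:, :]=cv2.morphologyEx(mm,cv2.MORPH_OPEN,np.ones((3,3)))
    cn,hr=cv2.findContours(mm,cv2.RETR_CCOMP,1)
    print('plane',s.round(4),'x range',np.percentile(F[:,0],[.5,99.5]).round(1))
    for q,r in zip(cn,hr[0]):
        if r[3]>=0 and cv2.contourArea(q)>100:
            mo=cv2.minAreaRect(q);a=np.array([(mo[0][0]-K[0,2])/K[0,0],(mo[0][1]-K[1,2])/K[1,1],1]);a=H[:3,:3]@a
            t=(s[2]/1000-H[2,3])/a[2];print('hole px',mo,'tool mm',((H[:3,3]+t*a)*1000).round(1))
E
python3 - <<'E'
from h import *
c=dict(np.load('pics/w3.npz'));held(c)
E
```

```text
plane [1.4000e-03 2.9000e-03 5.3853e+00] x range [-23.4  22. ]
hole px ((320.07464599609375, 271.06787109375), (30.679523468017578, 33.248043060302734), 87.27368927001953) tool mm [-0.5 -0.   5.4]
```

Request:
{"method": "play_rows", "body": {
  "xyz": [
    [0,0,-50],
    [-22,42,-85],
    [-48,90,-85],
    [-76,142,-85],
    [-104,194,-85],
    [-130,243,-85],
    [-156,291,-85],
    [-172,320,-85],
    [-179,333,-85],
    [-179,333,-85]
  ],
  "rot": [
    [0,0,0],
    [0,0,0],
    [0,0,0],
    [0,0,0],
    [0,0,0],
    [0,0,0],
    [0,0,0],
    [0,0,0],
    [0,0,0],
    [0,0,0]
  ],
  "grip": [0.3,0.3,0.3,0.3,0.3,0.3,0.3,0.3,0.3,0.3]
}}

```text
time_s: 6.55
eef_pos: [0.5194, -0.2026, 0.208]
eef_rot: [-0.0, 0.986, 0.169, -0.0]
wrist_force: [0.3, 0.3, -2.1]
opening: 0.519
grasp_force: 62.5
```

```bash
cat >> h.py <<'E'
def rel(c,obs):
    "post top seen from the hand, tool mm, as height-independent check"
    M=T();p=M[:3,:3].T@(np.array([.5212,-.2023,.16])-M[:3,3]);print('tcp',M[:3,3].round(4),'post in tool',(p*1000).round(1))
E
python3 - <<'E'
from h import *
for i in range(3): print(T()[:3,3].round(4))
c=cam('wrist');np.savez('pics/w4.npz',**c);held(c);rel(c,0);print(readout.get_obs()['wrist_force'])
i=c['color'][140:400,170:470,::-1];cv2.imwrite('pics/w4.png',cv2.resize(i,None,fx=2,fy=2))
E
```

```text
[ 0.5194 -0.2026  0.208 ]
[ 0.5194 -0.2026  0.208 ]
[ 0.5194 -0.2026  0.208 ]
plane [1.9000e-03 3.7000e-03 5.4153e+00] x range [-23.5  22. ]
hole px ((320.5, 270.5), (31.0, 31.0), 0.0) tool mm [-0.2  0.1  5.4]
tcp [ 0.5197 -0.2017  0.208 ] post in tool [ 1.3  1.2 48. ]
[ 0.56008065 -0.49528428 -2.68946773]
```

View pics/w4.png

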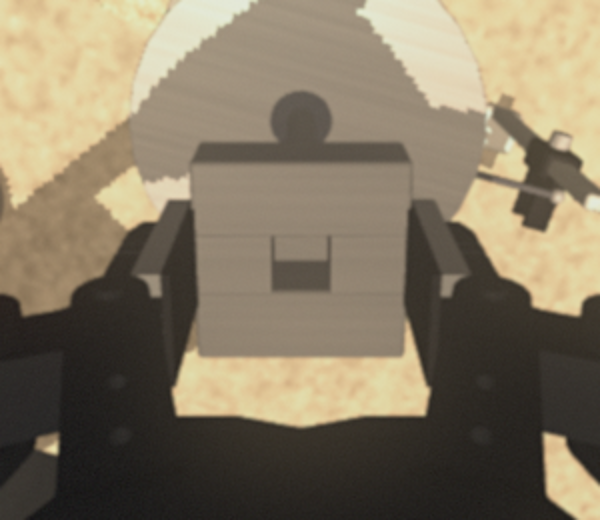

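```bash
python3 - <<'E'
from h import *
c=dict(np.load('pics/w4.npz'));H=c['hand_eye'];K=c['camera_matrix']
g=c['color'].sum(-1)
print(K[0,2],K[1,2]);
for y in(200,204): print(y,g[y,298:344])
print(g[180:216,320])
for v in(200,201,202):
    a=H[:3,:3]@np.array([(320.5-K[0,2])/K[0,0],(v-K[1,2])/K[1,1],1]);t=(.108-H[2,3])/a[2];print(((H[:3,3]+t*a)*1000).round(1))
E
```

```text
320.0398360426286 198.04916419713754
200 [425 427 428 428 428 425 388 321 274 264 270 269 271 264 264 258 253 250
 252 250 250 250 258 255 251 249 254 249 249 261 264 264 263 263 260 259
 266 314 374 414 420 415 420 424 420 420]
204 [419 417 418 417 419 422 416 367 297 263 261 264 266 267 261 257 248 243
 248 245 252 256 251 252 251 246 253 249 252 255 260 265 266 264 264 260
 283 348 397 415 411 414 413 418 412 410]
[421 425 425 431 414 349 286 272 272 269 273 272 267 264 265 255 251 255
 256 260 258 246 258 249 251 252 254 249 249 249 247 258 249 245 244 248]
[  2.1   0.2 108. ]
[  1.3   0.2 108. ]
[  0.6   0.2 108. ]
```

Request:
{"method": "play_rows", "body": {
  "xyz": [
    [1,0,5],
    [2,0,10],
    [2,0,15],
    [2,0,20],
    [2,0,24],
    [2,0,27],
    [2,0,29],
    [2,0,31],
    [2,0,31],
    [2,0,31]
  ],
  "rot": [
    [0,0,0],
    [0,0,0],
    [0,0,0],
    [0,0,0],
    [0,0,0],
    [0,0,0],
    [0,0,0],
    [0,0,0],
    [0,0,0],
    [0,0,0]
  ],
  "grip": [0.3,0.3,0.3,0.3,0.3,0.3,0.3,0.3,0.3,0.3]
}}

```text
time_s: 7.85
eef_pos: [0.5217, -0.2018, 0.1774]
eef_rot: [0.0, 0.986, 0.17, 0.0]
wrist_force: [0.5, 0.5, -2.4]
opening: 0.517
grasp_force: 62.5
```

```bash
cat >> h.py <<'E'
def tray(c):
    "height of tray face from depth, around the tray centre, wrist camera"
    P=cloud(c);m=(np.hypot(P[...,0]-.5185,P[...,1]+.2055)<.058)&(P[...,0]>.545)&(P[...,2]>.05)&(P[...,2]<.115)
    print('tray z',np.median(P[m][:,2]).round(4),m.sum(),'F',readout.get_obs()['wrist_force'].round(2),'tcp',T()[:3,3].round(4))
E
python3 - <<'E'
from h import *
c=dict(np.load('pics/w4.npz'));
tray(c)
c=cam('wrist');np.savez('pics/w5.npz',**c);tray(c);held(c)
K=c['camera_matrix'];v,u=np.mgrid[:400,:640];
print(c['color'].sum(-1)[240:300:3,320])
E
```

```text
tray z 0.1018 4936 F [ 0.48  0.46 -2.35] tcp [ 0.5217 -0.2018  0.1774]
tray z 0.1018 6412 F [ 0.09 -0.35 -2.6 ] tcp [ 0.5217 -0.2018  0.1774]
plane [1.8000e-03 3.7000e-03 5.4061e+00] x range [-23.4  22. ]
hole px ((320.5, 272.5), (29.0, 31.0), 90.0) tool mm [-1.1  0.1  5.4]
[413 403 403 401 401 401 382 401 404 391 307 247 246 241 240 301 392 392
 396 395]
```

Request:
{"method": "play_rows", "body": {
  "xyz": [
    [0,0,1],
    [0,0,2],
    [0,0,3],
    [0,0,4],
    [0,0,5],
    [0,0,6],
    [0,0,7],
    [0,0,8],
    [0,0,8],
    [0,0,8]
  ],
  "rot": [
    [0,0,0],
    [0,0,0],
    [0,0,0],
    [0,0,0],
    [0,0,0],
    [0,0,0],
    [0,0,0],
    [0,0,0],
    [0,0,0],
    [0,0,0]
  ],
  "grip": [0.3,0.3,0.3,0.3,0.3,0.3,0.3,0.3,0.3,0.3]
}}

```text
time_s: 9.15
eef_pos: [0.5217, -0.2018, 0.1693]
eef_rot: [-0.0, 0.986, 0.17, -0.0]
wrist_force: [-0.4, 1.2, -2.9]
opening: 0.515
grasp_force: 62.5
```

```bash
python3 - <<'E'
from h import *
c=cam('wrist');np.savez('pics/w6.npz',**c);tray(c);held(c)
print(c['color'].sum(-1)[240:300:3,320])
i=c['color'][140:400,170:470,::-1];cv2.imwrite('pics/w6.png',cv2.resize(i,None,fx=2,fy=2))
P=cloud(c);print(P[262:282:3,312:330:3,2].round(3))
E
```

```text
tray z 0.1019 6939 F [-0.11  0.66 -2.08] tcp [ 0.5217 -0.2018  0.1693]
plane [2.7000e-03 2.7000e-03 5.4116e+00] x range [-23.5  22. ]
hole px ((320.5, 270.5), (33.0, 31.0), 0.0) tool mm [-0.2  0.1  5.4]
[413 399 406 406 397 405 381 408 395 401 398 400 384 242 242 298 395 393
 401 394]
[[0.162 0.163 0.162 0.161 0.162 0.162]
 [0.162 0.162 0.162 0.162 0.162 0.161]
 [0.161 0.161 0.162 0.163 0.162 0.162]
 [0.163 0.163 0.163 0.162 0.162 0.162]
 [0.163 0.162 0.162 0.161 0.162 0.162]
 [0.156 0.156 0.162 0.162 0.156 0.156]
 [0.159 0.16  0.159 0.158 0.159 0.158]]
```

Request:
{"method": "play_rows", "body": {
  "xyz": [
    [0,0,6],
    [0,0,14],
    [0,0,22],
    [0,0,30],
    [0,0,37],
    [0,0,43],
    [0,0,47],
    [0,0,50],
    [0,0,50],
    [0,0,50]
  ],
  "rot": [
    [0,0,0],
    [0,0,0],
    [0,0,0],
    [0,0,0],
    [0,0,0],
    [0,0,0],
    [0,0,0],
    [0,0,0],
    [0,0,0],
    [0,0,0]
  ],
  "grip": [0.3,0.3,0.3,0.3,0.3,0.3,0.3,0.3,0.3,0.3]
}}

```text
time_s: 10.45
eef_pos: [0.5216, -0.2018, 0.1195]
eef_rot: [-0.0, 0.986, 0.17, -0.0]
wrist_force: [0.5, 0.5, -1.1]
opening: 0.518
grasp_force: 62.6
```

```bash
python3 - <<'E'
from h import *
c=cam('wrist');tray(c);held(c)
E
```

```text
tray z 0.0982 11858 F [-0.49  2.11 -1.77] tcp [ 0.5217 -0.2018  0.1195]
plane [2.2000e-03 2.7000e-03 5.4104e+00] x range [-23.4  22. ]
```

Request:
{"method": "play_rows", "body": {
  "xyz": [
    [0,0,0],
    [0,0,0],
    [0,0,0],
    [0,0,0],
    [0,0,-10],
    [0,0,-40],
    [0,0,-80],
    [0,0,-110],
    [0,0,-110],
    [0,0,-110]
  ],
  "rot": [
    [0,0,0],
    [0,0,0],
    [0,0,0],
    [0,0,0],
    [0,0,0],
    [0,0,0],
    [0,0,0],
    [0,0,0],
    [0,0,0],
    [0,0,0]
  ],
  "grip": [0.6,0.7,0.8,0.9,1,1,1,1,1,1]
}}

```text
time_s: 11.75
eef_pos: [0.5213, -0.2015, 0.2288]
eef_rot: [-0.0, 0.986, 0.17, -0.0]
wrist_force: [0.1, 0.0, -0.2]
opening: 0.998
grasp_force: 0.0
```

```bash
python3 - <<'E'
from h import *
c=cam('wrist');np.savez('pics/w7.npz',**c);tray(c)
print(T().round(4),np.degrees(np.arctan2(T()[1,0],T()[0,0])))
i=c['color'][80:380,130:530,::-1];cv2.imwrite('pics/w7.png',cv2.resize(i,None,fx=2,fy=2))
M=T();d=np.array([.4805,.1448,.044])-M[:3,3]
print('to weight c tool mm',(M[:3,:3].T@d*1000).round(1))
E
```

```text
tray z 0.0944 4031 F [-0.19 -0.29 -0.42] tcp [ 0.521  -0.2014  0.2281]
[[ 0.9425  0.3342 -0.0017  0.521 ]
 [ 0.3342 -0.9425  0.0011 -0.2014]
 [-0.0012 -0.0016 -1.      0.2281]
 [ 0.      0.      0.      1.    ]] 19.525363979281302
to weight c tool mm [  77.7 -339.5  184.6]
```

View pics/w7.png

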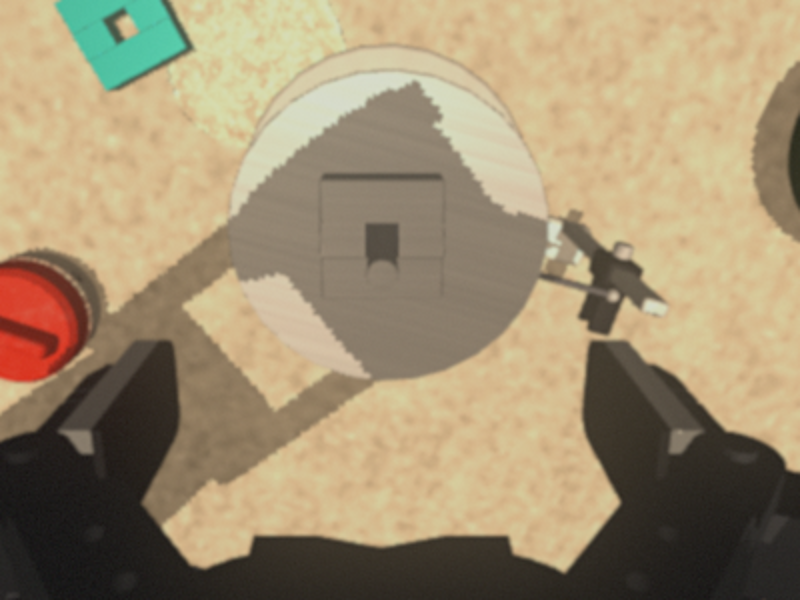

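Request:
{"method": "play_rows", "body": {
  "xyz": [
    [12,-55,0],
    [25,-110,0],
    [38,-165,0],
    [51,-220,0],
    [63,-275,10],
    [74,-322,40],
    [78,-339,85],
    [78,-339,135],
    [78,-339,165],
    [78,-339,178]
  ],
  "rot": [
    [0,0,0.033],
    [0,0,0.033],
    [0,0,0.033],
    [0,0,0.033],
    [0,0,0.033],
    [0,0,0.033],
    [0,0,0.033],
    [0,0,0.033],
    [0,0,0.033],
    [0,0,0.033]
  ],
  "grip": [1,1,1,1,1,1,1,1,1,1]
}}

```text
time_s: 13.05
eef_pos: [0.4793, 0.1437, 0.0483]
eef_rot: [-0.0, 0.988, 0.153, -0.003]
wrist_force: [-0.9, 0.3, 0.2]
opening: 0.999
grasp_force: 0.0
```

```bash
python3 - <<'E'
from h import *
M=T();d=np.array([.481,.1447,.044])-M[:3,3]
print('to weight c tool mm',(M[:3,:3].T@d*1000).round(1),M[:3,3])
E
```

```text
to weight c tool mm [ 1.9 -0.4  4.3] [0.47933887 0.14374614 0.04828307]
```

Request:
{"method": "play_rows", "body": {
  "xyz": [
    [1,0,3],
    [1,0,5],
    [1,0,5],
    [1,0,5],
    [1,0,5],
    [1,0,5],
    [1,0,5],
    [1,0,5],
    [1,0,-20],
    [1,0,-60]
  ],
  "rot": [
    [0,0,0],
    [0,0,0],
    [0,0,0],
    [0,0,0],
    [0,0,0],
    [0,0,0],
    [0,0,0],
    [0,0,0],
    [0,0,0],
    [0,0,0]
  ],
  "grip": [1,1,0.4,0.3,0.3,0.3,0.3,0.3,0.3,0.3]
}}

```text
time_s: 14.3
eef_pos: [0.4806, 0.1439, 0.1101]
eef_rot: [-0.0, 0.988, 0.153, -0.003]
wrist_force: [-0.4, 0.4, -1.5]
opening: 0.514
grasp_force: 62.7
```

```bash
python3 - <<'E'
from h import *
c=cam('wrist');held(c);M=T();d=np.array([.5215,-.2018,.205])-M[:3,3]
print((M[:3,:3].T@d*1000).round(1),M.round(4),readout.get_obs()['opening'])
E
```

```text
plane [ 2.0000e-03 -2.1000e-03  8.5103e+00] x range [-25.3  20.4]
hole px ((318.9690246582031, 271.4646301269531), (33.65861511230469, 29.401397705078125), 3.814074993133545) tool mm [-2.3 -0.5  8.5]
[-69.5 341.2 -88.7] [[ 9.529e-01  3.033e-01  4.200e-03  4.846e-01]
 [ 3.033e-01 -9.529e-01  3.000e-04  1.444e-01]
 [ 4.100e-03  1.000e-03 -1.000e+00  1.162e-01]
 [ 0.000e+00  0.000e+00  0.000e+00  1.000e+00]] 0.5089933921403669
```

Request:
{"method": "play_rows", "body": {
  "xyz": [
    [0,0,-50],
    [-8,40,-90],
    [-19,95,-90],
    [-30,150,-90],
    [-41,205,-90],
    [-51,258,-90],
    [-60,303,-90],
    [-66,332,-90],
    [-68,341,-90],
    [-68,341,-90]
  ],
  "rot": [
    [0,0,0],
    [0,0,0],
    [0,0,-0.033],
    [0,0,-0.033],
    [0,0,-0.033],
    [0,0,-0.033],
    [0,0,-0.033],
    [0,0,-0.033],
    [0,0,-0.033],
    [0,0,-0.033]
  ],
  "grip": [0.3,0.3,0.3,0.3,0.3,0.3,0.3,0.3,0.3,0.3]
}}

```text
time_s: 15.6
eef_pos: [0.5209, -0.2011, 0.2006]
eef_rot: [-0.001, 0.986, 0.169, -0.0]
wrist_force: [0.4, -0.6, -2.9]
opening: 0.509
grasp_force: 62.7
```

```bash
python3 - <<'E'
from h import *
for i in range(2):
    c=cam('wrist');held(c);tray(c);M=T();d=np.array([.5217,-.2018,.16])-M[:3,3]
    print((M[:3,:3].T@d*1000).round(1))
np.savez('pics/w8.npz',**c)
E
```

```text
plane [ 2.1000e-03 -2.1000e-03  8.5667e+00] x range [-25.3  20.4]
hole px ((320.5, 271.0), (29.0, 32.0), 0.0) tool mm [-2.1  0.1  8.6]
tray z 0.0944 5017 F [-0.53 -1.55 -2.08] tcp [ 0.5209 -0.2005  0.2007]
[ 0.3  1.6 40.7]
plane [ 1.200e-03 -2.700e-03  8.556e+00] x range [-25.2  20.4]
hole px ((321.5, 271.5), (33.0, 27.0), -0.0) tool mm [-2.3  0.6  8.6]
tray z 0.0944 5009 F [-0.63  0.34 -2.67] tcp [ 0.521  -0.2002  0.2009]
[ 0.1  1.8 40.9]
```

Request:
{"method": "play_rows", "body": {
  "xyz": [
    [2,1,5],
    [2,1.7,10],
    [2,1.7,15],
    [2,1.7,19],
    [2,1.7,22],
    [2,1.7,25],
    [2,1.7,28],
    [2,1.7,31],
    [2,1.7,31],
    [2,1.7,31]
  ],
  "rot": [
    [0,0,0],
    [0,0,0],
    [0,0,0],
    [0,0,0],
    [0,0,0],
    [0,0,0],
    [0,0,0],
    [0,0,0],
    [0,0,0],
    [0,0,0]
  ],
  "grip": [0.3,0.3,0.3,0.3,0.3,0.3,0.3,0.3,0.3,0.3]
}}

```text
time_s: 16.95
eef_pos: [0.5238, -0.2024, 0.1703]
eef_rot: [-0.0, 0.986, 0.17, -0.0]
wrist_force: [0.0, 1.3, -2.9]
opening: 0.509
grasp_force: 62.7
```

```bash
python3 - <<'E'
from h import *
c=cam('wrist');held(c);tray(c)
P=cloud(c);print(P[256:286:3,308:334:4,2].round(3))
E
```

```text
plane [ 2.4000e-03 -1.4000e-03  8.5565e+00] x range [-25.3  20.4]
hole px ((321.0, 270.0), (32.0, 30.0), -0.0) tool mm [-1.6  0.4  8.6]
tray z 0.0946 6503 F [-0.43  0.09 -1.6 ] tcp [ 0.5238 -0.2024  0.1704]
[[0.162 0.162 0.162 0.162 0.296 0.162 0.163]
 [0.155 0.155 0.155 0.155 0.155 0.152 0.111]
 [0.154 0.155 0.154 0.154 0.155 0.155 0.109]
 [0.155 0.155 0.155 0.153 0.154 0.111 0.11 ]
 [0.095 0.154 0.155 0.155 0.155 0.095 0.095]
 [0.149 0.148 0.155 0.154 0.149 0.149 0.148]
 [0.151 0.151 0.151 0.152 0.151 0.151 0.152]
 [0.154 0.154 0.154 0.154 0.154 0.155 0.155]
 [0.158 0.157 0.157 0.158 0.158 0.157 0.157]
 [0.159 0.16  0.16  0.16  0.16  0.16  0.159]]
```

Request:
{"method": "play_rows", "body": {
  "xyz": [
    [0,-0.7,4],
    [0,-0.7,10],
    [0,-0.7,16],
    [0,-0.7,22],
    [0,-0.7,28],
    [0,-0.7,33],
    [0,-0.7,37],
    [0,-0.7,40],
    [0,-0.7,40],
    [0,-0.7,40]
  ],
  "rot": [
    [0,0,0],
    [0,0,0],
    [0,0,0],
    [0,0,0],
    [0,0,0],
    [0,0,0],
    [0,0,0],
    [0,0,0],
    [0,0,0],
    [0,0,0]
  ],
  "grip": [0.3,0.3,0.3,0.3,0.3,0.3,0.3,0.3,0.3,0.3]
}}

```text
time_s: 18.25
eef_pos: [0.5236, -0.2018, 0.1305]
eef_rot: [0.0, 0.986, 0.17, 0.0]
wrist_force: [-0.1, 1.1, -1.6]
opening: 0.517
grasp_force: 62.8
```

```bash
python3 - <<'E'
from h import *
c=cam('wrist');held(c);tray(c)
E
```

```text
plane [ 3.3000e-03 -8.0000e-04  8.5571e+00] x range [-25.2  20.4]
tray z 0.0903 9397 F [-0.49  0.11 -0.06] tcp [ 0.5236 -0.2018  0.1305]
```

Seated, with the tray down about 4 mm. I'll release, back off and read the pointer.

Request:
{"method": "play_rows", "body": {
  "xyz": [
    [0,0,0],
    [0,0,0],
    [0,0,0],
    [0,0,0],
    [0,0,-10],
    [0,0,-40],
    [0,0,-75],
    [0,0,-95],
    [0,0,-95],
    [0,0,-95]
  ],
  "rot": [
    [0,0,0],
    [0,0,0],
    [0,0,0],
    [0,0,0],
    [0,0,0],
    [0,0,0],
    [0,0,0],
    [0,0,0],
    [0,0,0],
    [0,0,0]
  ],
  "grip": [0.6,0.7,0.8,0.9,1,1,1,1,1,1]
}}

```text
time_s: 19.55
eef_pos: [0.5231, -0.2015, 0.2246]
eef_rot: [-0.0, 0.986, 0.17, -0.0]
wrist_force: [0.6, -0.3, 0.2]
opening: 1.0
grasp_force: 0.0
```

```bash
python3 - <<'E'
from h import *
c=cam('wrist');np.savez('pics/w9.npz',**c);tray(c)
P=cloud(c)
a=c['color'][100:260,400:480,::-1]
i=np.hstack([cv2.resize(c['color'][120:260,270:350,::-1],None,fx=4,fy=4),cv2.resize(c['color'][120:260,380:500,::-1],None,fx=4,fy=4)])
cv2.imwrite('pics/w9.png',i)
# fork/column region depths
w=(P[...,1]<-.27)&(P[...,1]>-.33)&(abs(P[...,0]-.525)<.06)&(P[...,2]>.05)
v,u=np.nonzero(w);print(u.min(),u.max(),v.min(),v.max());
h,e=np.histogram(P[w][:,2],bins=np.arange(.05,.14,.003));print(list(zip(e.round(3),h)))
for t in ('top','scene'):
    s=cam(t);np.savez('pics/%s9.npz'%t,**s);print(t,px(s,(.522,-.3,.09)))
E
```

```text
tray z 0.0867 3902 F [ 0.07 -0.79  0.26] tcp [ 0.5229 -0.2013  0.2241]
398 594 204 399
[(np.float64(0.05), np.int64(14)), (np.float64(0.053), np.int64(13)), (np.float64(0.056), np.int64(13)), (np.float64(0.059), np.int64(8)), (np.float64(0.062), np.int64(7)), (np.float64(0.065), np.int64(0)), (np.float64(0.068), np.int64(0)), (np.float64(0.071), np.int64(26)), (np.float64(0.074), np.int64(122)), (np.float64(0.077), np.int64(33)), (np.float64(0.08), np.int64(54)), (np.float64(0.083), np.int64(187)), (np.float64(0.086), np.int64(307)), (np.float64(0.089), np.int64(152)), (np.float64(0.092), np.int64(20)), (np.float64(0.095), np.int64(23)), (np.float64(0.098), np.int64(19)), (np.float64(0.101), np.int64(25)), (np.float64(0.104), np.int64(22)), (np.float64(0.107), np.int64(22)), (np.float64(0.11), np.int64(24)), (np.float64(0.113), np.int64(25)), (np.float64(0.116), np.int64(26)), (np.float64(0.119), np.int64(26)), (np.float64(0.122), np.int64(92)), (np.float64(0.125), np.int64(29)), (np.float64(0.128), np.int64(0)), (np.float64(0.131), np.int64(0)), (np.float64(0.134), np.int64(0)), (np.float64(0.137), np.int64(0))]
top [374.72014262 173.79900925]
scene [391.51902264 182.65813066]
```

View pics/w9.png

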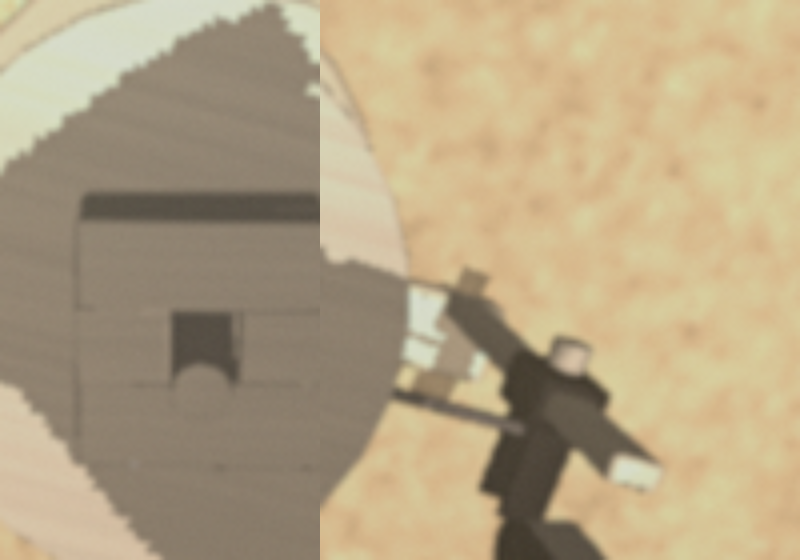

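```bash
python3 - <<'E'
from h import *
c=dict(np.load('pics/w9.npz'));P=cloud(c);z=(P[...,2]*1000).round(0).astype(int)
print(c['color'].sum(-1)[206:250:2,398:462:3]);print(z[206:250:2,398:462:3])
M=T();print('tool->',M.round(3),readout.get_obs()['q'].round(3))
E
```

```text
[[375 546 630 547 454 442 448 313 253 258 269 346 565 467 382 408 413 554
  543 556 566 549]
 [377 571 635 627 451 440 440 536 286 257 230 185 385 377 452 561 503 557
  560 562 563 558]
 [367 437 601 620 430 444 435 630 435 253 198 183 173 292 514 578 508 570
  568 564 567 564]
 [367 552 483 456 406 433 450 624 546 333 182 187 183 186 400 523 453 571
  572 569 569 565]
 [398 584 407 385 383 389 426 574 575 456 171 188 194 197 179 232 217 519
  577 577 573 562]
 [388 521 370 380 390 445 561 571 581 361 177 181 188 219 206 197 185 283
  569 575 565 562]
 [285 262 261 336 374 526 560 569 570 308 176 182 191 233 253 231 207 183
  430 580 566 572]
 [443 339 250 308 286 452 519 568 565 496 178 177 198 256 271 271 252 203
  437 579 566 574]
 [562 558 484 418 306 289 308 399 501 562 201 176 210 258 264 271 272 246
  522 561 566 579]
 [560 568 568 556 526 440 351 328 302 336 203 183 207 251 266 266 268 269
  436 565 572 573]
 [551 563 563 550 549 551 545 492 408 311 314 222 197 201 263 261 268 266
  269 512 576 557]
 [543 549 560 539 532 550 564 564 564 267 256 216 216 199 245 264 268 269
  2
[... 2469 characters left out ...]
 75  76  86  87  87  88  89   1   2   2
  124 126 124 125]
 [  4   1   1   2   2   2   1   3  75  75  89  89  89  88  88   2   2   2
  124 125 125 126]
 [  3   2   2   2   2   1   1   2  75  74  88  88  88  89   3   2   2   3
    3   1 124 125]
 [  3   1   2   2   3   1   2   2   2  74  87  88  88  89   2   3   3   2
    2   3   3   1]
 [  3   2   2   2   2   2   3   3   1  87  88  88  88  88   2   2   1   1
    2   2   2   2]
 [  1   2   2   2   2   2   2   1   2  87  88  87  88   2   3   3   2   2
    2   3   3   3]]
tool-> [[ 0.942  0.334 -0.002  0.523]
 [ 0.334 -0.942  0.001 -0.201]
 [-0.001 -0.002 -1.     0.224]
 [ 0.     0.     0.     1.   ]] [-0.579  0.175  1.669  0.     1.3    0.651]
```

```bash
python3 - <<'E'
from h import *
M=T();D=np.array([[.5,0,.866],[0,-1,0],[.866,0,-.5]])
rv=R.from_matrix(M[:3,:3].T@D).as_rotvec();print(rv.round(3))
for p in [(.40,-.30,.26),(.39,-.30,.15)]: print((M[:3,:3].T@(np.array(p)-M[:3,3])*1000).round(0))
E
```

```text
[-0.18   1.038  0.308]
[-149.   52.  -36.]
[-158.   49.   74.]
```

Request:
{"method": "play_rows", "body": {
  "xyz": [
    [-20,7,-36],
    [-70,24,-36],
    [-120,41,-36],
    [-149,52,-36],
    [-149,52,-36],
    [-149,52,-36],
    [-151,51,-10],
    [-154,50,30],
    [-158,49,74],
    [-158,49,74]
  ],
  "rot": [
    [0,0,0],
    [-0.03,0.173,0.051],
    [-0.06,0.346,0.102],
    [-0.09,0.519,0.154],
    [-0.12,0.69,0.205],
    [-0.15,0.86,0.256],
    [-0.18,1.038,0.308],
    [-0.18,1.038,0.308],
    [-0.18,1.038,0.308],
    [-0.18,1.038,0.308]
  ],
  "grip": [1,0.8,0.6,0.4,0.2,0,0,0,0,0]
}}

```text
time_s: 20.95
eef_pos: [0.3905, -0.2983, 0.1481]
eef_rot: [-0.004, 0.866, -0.003, 0.5]
wrist_force: [0.3, 0.4, 0.0]
opening: 0.002
grasp_force: 0.0
```

```bash
python3 - <<'E'
from h import *
c=cam('wrist');np.savez('pics/w10.npz',**c);M=T();print(M.round(3))
f=px(c,(.522,-.3,.085)).round(0).astype(int);print(f)
a,b=np.clip(f[0]-60,0,520),np.clip(f[1]-45,0,310)
print(a,b);cv2.imwrite('pics/w10.png',cv2.resize(c['color'][b:b+90,a:a+120,::-1],None,fx=6,fy=6,interpolation=2))
E
```

```text
[[ 0.498 -0.001  0.867  0.391]
 [-0.004 -1.     0.002 -0.3  ]
 [ 0.867 -0.005 -0.498  0.15 ]
 [ 0.     0.     0.     1.   ]]
[323 179]
263 134
```

View pics/w10.png

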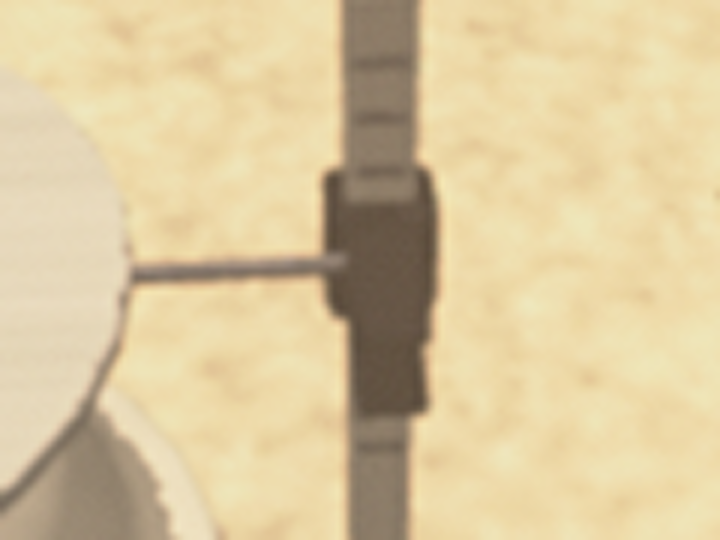

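The pointer tip at crop (345,262) reaches the left edge of the fork, whose dark body spans (325-435,170-410). I'll use depth to resolve the prongs.

```bash
python3 - <<'E'
from h import *
c=dict(np.load('pics/w10.npz'));P=(cloud(c)*1000)
for v in range(150,212,1):
    print(v,[tuple(P[v,u].round(0).astype(int)[[0,2]]) for u in(319,322,325,328,331)],c['color'][v].sum(-1)[[319,322,325,328,331]])
m=(abs(P[...,2]-87)<8)&(np.hypot(P[...,0]-518.5,P[...,1]+205.5)<60);print('tray z',np.median(P[m][:,2]))
for u in range(288,322,4):
    w=[v for v in range(170,186) if 60<P[v,u,2]<110];print(u,[tuple(P[v,u].round(0).astype(int)) for v in w])
E
```

```text
150 [(np.int64(671), np.int64(1)), (np.int64(531), np.int64(107)), (np.int64(530), np.int64(108)), (np.int64(529), np.int64(108)), (np.int64(530), np.int64(108))] [563 373 370 372 373]
151 [(np.int64(667), np.int64(2)), (np.int64(530), np.int64(107)), (np.int64(531), np.int64(106)), (np.int64(529), np.int64(107)), (np.int64(530), np.int64(107))] [572 372 364 368 377]
152 [(np.int64(666), np.int64(1)), (np.int64(530), np.int64(106)), (np.int64(530), np.int64(106)), (np.int64(530), np.int64(105)), (np.int64(532), np.int64(105))] [580 356 337 351 373]
153 [(np.int64(664), np.int64(1)), (np.int64(530), np.int64(105)), (np.int64(529), np.int64(106)), (np.int64(530), np.int64(104)), (np.int64(530), np.int64(105))] [586 335 300 316 366]
154 [(np.int64(662), np.int64(1)), (np.int64(530), np.int64(104)), (np.int64(530), np.int64(104)), (np.int64(530), np.int64(104)), (np.int64(530), np.int64(104))] [588 336 322 326 365]
155 [(np.int64(660), np.int64(1)), (np.int64(530), np.int64(103)), (np.int64(529), np.int64(103)), (np.int64(530), np.int64(103)), (np.int64(531), np.int64(102))] [578 362 364
[... 11764 characters left out ...]
int64(527), np.int64(-297), np.int64(89)), (np.int64(527), np.int64(-297), np.int64(88)), (np.int64(528), np.int64(-297), np.int64(86)), (np.int64(527), np.int64(-297), np.int64(85)), (np.int64(527), np.int64(-297), np.int64(85)), (np.int64(527), np.int64(-297), np.int64(83)), (np.int64(525), np.int64(-297), np.int64(84)), (np.int64(524), np.int64(-297), np.int64(84)), (np.int64(524), np.int64(-297), np.int64(83)), (np.int64(527), np.int64(-297), np.int64(79)), (np.int64(527), np.int64(-297), np.int64(78)), (np.int64(527), np.int64(-297), np.int64(76)), (np.int64(526), np.int64(-297), np.int64(76)), (np.int64(527), np.int64(-297), np.int64(74)), (np.int64(527), np.int64(-297), np.int64(73))]
```

```bash
python3 - <<'E'
from h import *
def fit(Q):
    A=np.c_[Q[:,:2],np.ones(len(Q))];k=np.ones(len(Q),bool)
    for _ in range(6): s=np.linalg.lstsq(A[k],Q[k,2],rcond=None)[0];k=abs(A@s-Q[:,2])<2.5
    return s
for n in('w7','w9','w10'):
    c=dict(np.load(f'pics/{n}.npz'));P=cloud(c)*1000;r=np.hypot(P[...,0]-518.5,P[...,1]+205.5)
    z0={'w7':94.4,'w9':86.5,'w10':86.5}[n]
    m=(r<59)&(r>36)&(abs(P[...,2]-z0)<4);s=fit(P[m])
    lo=lambda a,b,z:P[(abs(P[...,1]+304)<8)&(P[...,0]>a)&(P[...,0]<b)&(abs(P[...,2]-z)<2)]
    U=lo(508,524,88);L=lo(508,522,74.8)
    pm=(P[...,1]<-272)&(P[...,1]>-294)&(abs(P[...,0]-523)<5)&(P[...,2]>78);Q=P[pm]
    print(n,'tilt',s[:2].round(4),'tray@c',s@[518.5,-205.5,1],'tray@fork',s@[523,-300,1],'U',np.median(U[:,2]),len(U),'L',np.median(L[:,2]),len(L),'ptr',np.percentile(Q[:,2],[5,25,50,75,95]).round(1),np.percentile(Q[:,0],[5,50,95]).round(1))
E
```

```text
w7 tilt [-0.0009 -0.0003] tray@c 94.42168865611953 tray@fork 94.44609487073686 U 88.10545859043295 197 L 75.19969876444371 76 ptr [91.3 92.1 92.5 93.1 93.6] [522.6 524.3 525.9]
w9 tilt [-0.0008  0.0001] tray@c 86.67445568433243 tray@fork 86.66269531970876 U 88.14807221330028 223 L 75.05909636676745 89 ptr [83.4 84.2 84.8 85.3 86.1] [522.7 524.3 525.8]
w10 tilt [-0.0018  0.0003] tray@c 86.08055949397124 tray@fork 86.04378770948783 U 87.49899987172864 168 L 74.51607303538175 102 ptr [82.4 83.3 84.  84.4 85. ] [521.6 523.  524.7]
```

Two independent views agree. The pointer sits about 3.5 mm above the gap's middle, inside the ±5 mm gap, and a third weight would put it about 4 mm below, against the lower prong. Two weights is the right count, they lie flat, and the arm is clear, so I'm handing in.

```bash
python3 -c "
from bench import ctrl
print(ctrl.hand_in())"
```

```text
the job is handed in; nothing more can be done
None
```

I threaded two weights flat onto the post and handed the job in at about 21 s; by my measurements the pointer rests between the fork's prongs, about 3.5 mm above the middle of the 10 mm gap and only just clear of the upper prong, and the other two weights are still on the board.

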